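# Set the suction level and start the pump

### The job

Set the suction unit ready for the next patient: with a fingertip push the black wing of its selector round clockwise, click by click, until it rests in the click at the green mark (the fifth click from the off stop), without running on past it. Then press the green start key down and let go. Do not press the red key, push gently, and leave the jar, the cup and the dropper bottle standing where they are.

Things in the scene. Friction and masses are not known exactly. Their poses are not given: they have to be found in the camera images.
- console: Suction console: fixed white box, 240 (x) x 320 (y) x 80 mm high, with a blue stripe on its front (-x). Origin: centre of its underside; z up. Only the selector and the two keys stand up from its flat top
- selector_axis (a point): Point on the selector's vertical turning axis, at the height of the console's top. Around it a flat grey scale plate (radius 74 mm) has 8 flat marks at radius 64 mm: seven white, and the green one of the fifth click. They lie at 105 (off), 75, 45, 15, -15, -45 (green), -75, -105 degrees, counter-clockwise from above from the console's x axis
- green_mark (a point): Centre of the flat green mark (14 mm across) of the fifth click, on the console's top, 64 mm from the selector's axis
- selector (a joint): Selector angle in rad, growing clockwise from above; a click every 0.5236: 0 = off (end stop), 2.618 = fifth click (green mark), 3.665 = last. A spring pulls it into the nearest click, where it stays: pushed past halfway it snaps on into the next by itself. Starts anywhere from off to the third click. Turning takes about 0.1 N m
- wing_tip (a point): Outer end of the selector's black radial wing, on its top edge, mid-thickness, 52 mm from the axis: the selector points from the axis to here. The wing is 12 mm thick, 13 to 41 mm above the console's top, with a white line on top; it springs from a black hub (radius 18 mm, as high) on a grey disc (radius 44 mm, top 13 mm above the console's top)
- start_key (a joint): Travel of the green start key in m: 0 = up, 0.006 = fully down (4 N). It springs back when let go
- start_key_top (a point): Centre of the top face of the green start key (round cap of radius 17 mm in a white housing on the console's top). Pressed straight down. The green and the red key stand 100 mm apart and may have changed places
- stop_key (a joint): Travel of the red key in m: 0 = up, 0.006 = fully down (4 N). Not to be pressed
- stop_key_top (a point): Centre of the top face of the red key, of the same size as the green one
- jar: Loose closed glass jar with a blue lid, radius 34 mm, 100 mm high, on the table to the left (+y) of the console. Origin: centre of its underside
- cup: Loose steel cup, rim radius 34 mm, 65 mm high, on the table to the left (+y) of the console. Origin: centre of its underside
- drops: Loose amber dropper bottle, radius 19 mm, 75 mm high, on the table to the right (-y) of the console. Origin: centre of its underside
Mind the look-alikes: they are no part of the job. Of the things that look like the drops, take the one that is farthest to the robot's left at the start. What is shaped like the cup but orange is not meant.

How it is judged:
On the way, in this order (a step that is already met when the one before it is completed fails the run):
1. the selector rests in the fifth click, at the green mark (value of joint selector between 2.5 and 2.736 rad and velocity of joint selector between -0.2 and 0.2 rad/s), for 0.3 s.
2. the green start key is pressed down (value of joint start_key above 0.004 m), for 0.04 s.
At the end, for the whole second after the job is handed in: The selector rests in its fifth click at the green mark (within 0.118 rad), the green key has been pressed after that and is up again, the red key is up, and jar, cup and dropper bottle stand upright within 15 mm of where they were (value of joint selector between 2.5 and 2.736 rad and value of joint each of start_key, stop_key below 0.0015 m and angle between each of jar, cup, drops's own z axis and vertical below 0.15 rad and distance of each of jar, cup, drops from where it was at the start of the episode below 0.015 m); the robot touches nothing.
It fails at once if the selector is turned past the fifth click (more than halfway to the sixth) (value of joint selector above 2.88 rad).
It fails at once if the start key is pressed while the selector is not at the green mark (value of joint start_key above 0.003 m and (value of joint selector below 2.45 rad or value of joint selector above 2.786 rad)).
It fails at once if the red key is pressed (value of joint stop_key above 0.003 m).
It fails at once if the selector is pushed harder than 25 N (contact force between the fingers and selector above 25 N).
It fails at once if the jar, the cup or the dropper bottle is shoved, lifted or carried (distance of any of jar, cup, drops from where it was at the start of the episode above 0.02 m).
It also fails if it takes over 58 s, if anything falls off the work surface, if the arm or the gripper's body presses on something with over 40 N, if the wrist force passes 120 N, or if a joint passes its speed limit or range.

### The arm

A 6-joint arm with a two-finger parallel gripper is mounted at the origin on the work surface. World frame = base frame: x ahead of the robot, y to its left, z up, the work surface at z = 0. Lengths are in m, angles in rad, forces in N, time in s.
With the tool pointing down it reaches from about 0.35 to 0.975 m from the base axis. Payload 4.9 kg.
Tool frame: the origin (TCP) lies at the very end of the fingers, on their centre line; the grasp point (between the pads) lies 19 mm behind it (ctrl.grip_point_offset is the distance from the TCP to the grasp point, in m); z points along the fingers, y is the line along which they close (so a half turn about z gives the same grasp; the last joint's range is limited). The gripper opens to 85 mm and grips with 20 to 120 N. Pads are 22 mm wide; open, the fingers measure 114 mm over their backs; the gripper's body (76 mm by 85 mm) begins 54 mm behind the grasp point. The pads swing forward as they close: fully open they stand 13 mm farther back than shut.
Start: joints at [-1.434, 0.053, 1.613, -0, 1.476, -0.119], TCP at [0.158, -0.605, 0.231] pointing down, gripper open.
Joint ranges: [-3.01, 3.01], [-1.01, 2.22], [0.06, 2.58], [-1.02, 4.17], [0.09, 2.62], [-3.14, 3.14]. Speed limits (rad/s): [2.57, 2.57, 3.14, 3.14, 3.14, 3.14].

### API

Orientations are given as a rotation vector (axis times angle).
In Python, from station import ctrl gives the robot as it stands.
- The arm moves only by the tool send_rows, never from a script. Its argument "rows" is a list of rows, each a list of 3 entries, a list of its own where there are three numbers: the finger opening in cm, from 0 to 8.54, then the shift along the tool's x, y, z in cm, then the turn about the tool's z in degrees. A call has 1 to 10 rows; each row shifts and turns the commanded pose from where the row before left it, along the tool's axes as they then stand; what a row does not reach is not made up. A row lasts 1/8 s, in which the tool goes at most 62.5 mm and 10.7 degrees, less where a joint would pass 70% of its speed; a pose out of reach is approached as far as the arm can. A call with a gripper value outside its range is refused whole. The fingers move at their own pace and stop on an object; "newtons" is the grip in N (left out, the last holds). Time passes only in rows, so rows that do not move let the fingers close. It gives the time, the measured TCP pose, the force, the opening and the grip force at its end, in the units of the state.
- ctrl.get_obs(): the state, without advancing time (a new reading comes with each control period).
- ctrl.get_image(name): name is "side" or "top"; returns a dict with "frame" (420x560x3 uint8, red, green, blue), "range_z" (420x560 float32, m along the optical axis (not along the pixel's ray), 0 where there is no reading), "fx", "fy", "cx", "cy" (pixels), "cam_to_world" (4x4, takes a point from camera to world coordinates). Camera axes: x right, y down, z forward; pixel columns grow to the right and rows downward; lengths in m; the calibration is good to about 2 mm. A picture is of the moment at which its call begins.
- ctrl.finish_job(): hands the job in; it is judged then, once.
The state is a dict: "t": time; "q": joint angles; "dq": joint speeds; "effort": joint torques, N m; "tool_pos": TCP position; "tool_rot": TCP orientation; "contact_force": force on the tool from outside, world axes, zero at the start; "wrist_torque": the same for the moment, N m; "opening": finger opening in m; "grip_force": force on a finger pad.
Only numpy, scipy, OpenCV 4.12 (cv2) and the standard library are available. Lean on these libraries where they do the work, as an engineer would, in place of code of your own. Each camera call takes 0.05 s, during which the arm holds its last target. There are 200 camera calls.

## Working session

There is one attempt and no reset: what is moved stays moved. The work goes in short steps, Python scripts to look and compute and a tool call to move; the robot and the scene stay as the last step left them, time stands still between calls to the robot, and variables do not carry over. Pictures are saved under pics/ and viewed, at most 10 in all, crops included, and the job is handed in when it is done.

Besides the shell and the picture viewer there is one more tool, called in YAML: its name, and indented under it one key for each argument. send_rows: Moves the arm, as the interface text tells. Its arguments: {"type":"object","properties":{"rows":{"type":"array","items":{"type":"array"}},"newtons":{"type":"number"}},"required":["rows"]}

```bash
mkdir -p pics; cat > h.py <<'E'
import numpy as np, cv2
from station import ctrl
def shot(n,f):
    d=ctrl.get_image(n); np.savez(''+f,**d); cv2.imwrite(f'pics/{f}.png',d['frame'][:,:,::-1]); return d
def world(d):
    z=d['range_z']; v,u=np.mgrid[:z.shape[0],:z.shape[1]]
    p=np.stack([(u-d['cx'])*z/d['fx'],(v-d['cy'])*z/d['fy'],z],-1)
    T=d['cam_to_world']; return p@T[:3,:3].T+T[:3,3]
E
python3 - <<'E'
from h import *
shot('top','top0');shot('side','side0')
print(ctrl.get_obs())
E
```

```text
{'t': 0.1, 'q': array([-1.43400047e+00,  5.33207272e-02,  1.61416702e+00, -6.19668802e-07,
        1.47602497e+00, -1.19034919e-01]), 'dq': array([ 0.00041067, -0.00149813, -0.00452821, -0.00032155, -0.00083089,
        0.00036726]), 'effort': array([-1.35657894e-03, -3.94906640e+01, -3.71364570e+01, -1.79342046e-04,
        3.90363566e-03,  2.25056795e-05]), 'tool_pos': array([ 0.15805591, -0.60409011,  0.23016127]), 'tool_rot': array([-3.11402146e+00, -4.00518214e-01,  2.77353492e-05]), 'contact_force': array([-0.44759098,  0.1074841 , -1.01997472]), 'wrist_torque': array([-0.00344938, -0.00247661, -0.03440698]), 'grip_force': 0.0, 'opening': 0.08543674338235836}
```

View pics/top0.png

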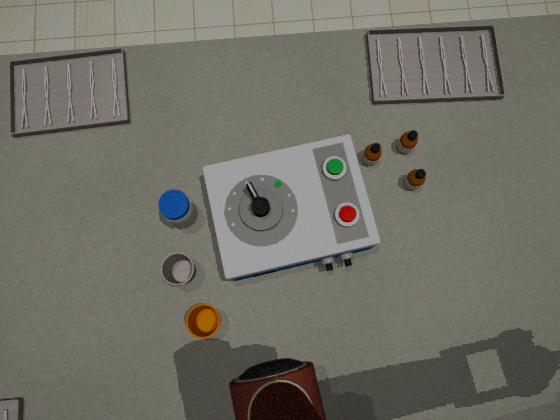

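View pics/side0.png

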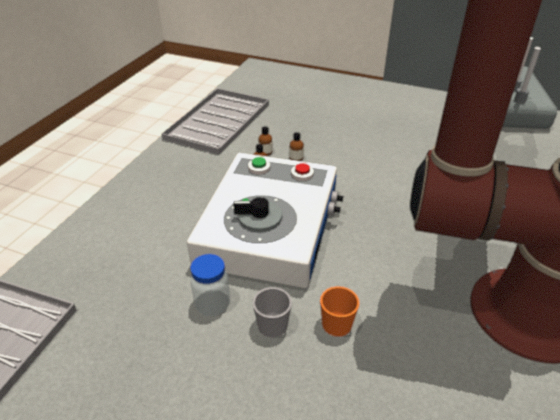

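The top image shows the console with the wing pointing up-left (tip about 250,185), hub (261,206) and green mark (278,184). The green key is at (335,167) and the red key at (347,214). Look-alikes: dropper bottles at (372,153), (408,141) and (416,179), of which the leftmost, (372,153), is ours; steel cup (178,270) and orange cup (203,320). The green key could also be mistaken for the green mark.

```bash
python3 - <<'E'
from h import *
d=dict(np.load('top0.npz')); W=world(d); f=d['frame'].astype(int); R,G,B=f[...,0],f[...,1],f[...,2]
v,u=np.mgrid[:420,:560]
hsv=cv2.cvtColor(d['frame'],cv2.COLOR_RGB2HSV); H,S,V=[hsv[...,i].astype(int) for i in range(3)]
def m(name,mask):
    print(name,mask.sum(),np.round([u[mask].mean(),v[mask].mean()],1),np.round(np.median(W[mask],0),4),np.round(W[mask].mean(0),4))
box=lambda a,b,c,e:(u>=a)&(u<b)&(v>=c)&(v<e)
g=(H>45)&(H<80)&(S>120)
m('gmark',g&box(265,290,175,195)); m('gkey',g&box(315,355,150,185))
m('rkey',(S>150)&((H<8)|(H>172))&box(330,365,195,232))
k=(V<60)&box(235,290,170,230)&(W[...,2]>0.105); m('black',k)
P=W[k]; print('z',np.percentile(P[:,2],[5,50,95]))
m('wing line',(V>150)&box(240,262,175,200)&(W[...,2]>0.105))
# console top
t=(abs(W[...,2]-0.08)<.006)&box(190,390,125,290)
r=cv2.minAreaRect((W[t][:,:2]*1000).astype(np.float32)); print(r)
# grey disc top z~.093
t=(abs(W[...,2]-0.093)<.005)&box(230,292,180,240); c,rad=cv2.minEnclosingCircle((W[t][:,:2]*1000).astype(np.float32)); print(c,rad,t.sum())
# white marks
wm=(V>V[box(225,300,175,245)].mean()+30)&box(224,300,174,247)
print('heights',W[206,261],W[185,250],W[167,335],W[153,372])
for n,(a,b) in dict(jar=(174,200),cup=(178,270),drop=(372,153)).items(): print(n,W[b,a])
c=d['frame'][125:285,190:390,::-1]; cv2.imwrite('pics/c0.png',cv2.resize(c,None,fx=4,fy=3.7,interpolation=2)[:600,:800])
print(d['cam_to_world'],d['fx'])
E
```

```text
gmark 32 [277.5 183.5] [ 0.5793 -0.0099  0.0825] [ 0.5792 -0.0098  0.0822]
gkey 203 [334.5 166.4] [ 0.5998 -0.1266  0.102 ] [ 0.5983 -0.1261  0.1061]
rkey 211 [347.3 213.3] [ 0.5011 -0.1405  0.1021] [ 0.4996 -0.1393  0.1103]
black 345 [258.5 203.3] [0.5295 0.0316 0.1209] [0.5303 0.0313 0.1275]
z [0.11077321 0.12094555 0.1237304 ]
wing line 15 [251.6 189. ] [0.5612 0.0432 0.1219] [0.5612 0.0424 0.1219]
((537.8712768554688, -37.35908508300781), (240.1652374267578, 410.8590087890625), 8.26275634765625)
(517.6878662109375, 38.59407043457031) 57.77308654785156 1118
heights [0.52570634 0.02688022 0.12241898] [0.56971417 0.04495477 0.1211354 ] [ 0.59843692 -0.12773465  0.10092843] [ 0.63674543 -0.2174036   0.05621452]
jar [0.55696323 0.19729607 0.10316805]
cup [0.42878023 0.21536821 0.00545446]
drop [ 0.63674543 -0.2174036   0.05621452]
[[-0.08668989 -0.97480757  0.20551171  0.32829793]
 [-0.99621577  0.08353033 -0.02401727  0.0151726 ]
 [ 0.00624575 -0.20681606 -0.97835991  0.96753435]
 [ 0.          0.          0.          1.        ]] 449.9073804922161
```

View pics/c0.png

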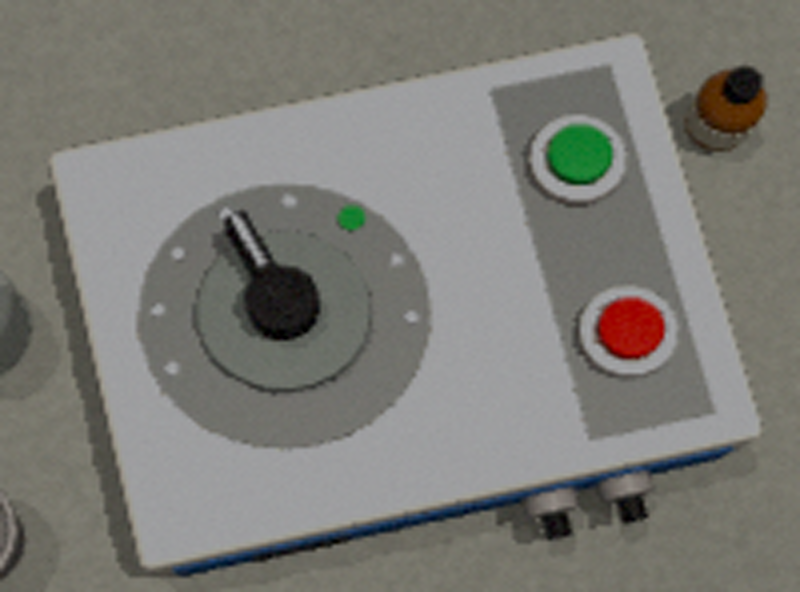

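The crop confirms the choices: the wing (crop 228,215) is at the third click and the green mark is at (351,217). The green key is at (580,153), the red key at (632,327), and our bottle is at (735,100). Two clicks are needed. Console yaw is about 8.1° and the axis about (0.527, 0.028).

send_rows:
  rows:
    - [0, [3.9, -4.0, 0], 0]
    - [0, [3.9, -4.0, 0], 0]
    - [0, [3.9, -4.0, 0], 0]
    - [0, [3.9, -4.0, 0], 0]
    - [0, [3.9, -4.0, 0], 0]
    - [0, [3.9, -4.0, 0], 0]
    - [0, [3.9, -4.0, 0], 0]
    - [0, [3.9, -4.0, 0], 0]
    - [0, [3.9, -4.0, 0], 0]
    - [0, [3.9, -4.0, 0], 0]
  newtons: 20

```text
t: 1.35
tool_pos: [0.4346, -0.1171, 0.231]
tool_rot: [3.116, 0.401, 0.0]
contact_force: [0.6, 0.1, -0.8]
opening: 0.0004
grip_force: 0.0
```

```bash
cat >> h.py <<'E'
from scipy.spatial.transform import Rotation as Ro
C=np.array([.527,.028]); YAW=8.1
def rel(target, ang):
    "shift in tool cm to target, turn (deg, +cw) to put tool x at world angle ang"
    o=ctrl.get_obs(); R=Ro.from_rotvec(o['tool_rot']).as_matrix()
    a=np.degrees(np.arctan2(R[1,0],R[0,0]))
    print('t',o['t'],'pos',o['tool_pos'].round(4),'xang',a.round(1),'F',o['contact_force'].round(1),'shift cm',(R.T@(np.array(target)-o['tool_pos'])*100).round(2),'turn',round(a-ang,1))
def by_wing(r,off,w,z):
    "point at radius r along wing dir w(deg world), off = ccw tangential offset"
    c,s=np.cos(np.radians(w)),np.sin(np.radians(w)); return [*(C+r*np.array([c,s])+off*np.array([-s,c])),z]
E
python3 -c "
from h import *
rel(by_wing(.038,.036,23.3,.16),23.3)"
```

```text
t 1.35 pos [ 0.4346 -0.1171  0.231 ] xang 14.7 F [ 0.6  0.1 -0.8] shift cm [ 15.82 -15.84   7.1 ] turn -8.6
```

send_rows:
  rows:
    - [0, [4.0, -4.0, 0], 0]
    - [0, [4.0, -4.0, 0], 0]
    - [0, [4.0, -4.0, 0], 0]
    - [0, [3.8, -3.8, 0], 0]
    - [0, [0, 0, 3.0], -8.6]
    - [0, [0, 0, 4.1], 0]
    - [0, [0, 0, 0], 0]

```text
t: 2.22
tool_pos: [0.544, 0.074, 0.1558]
tool_rot: [-3.075, -0.633, 0.014]
contact_force: [-0.4, 0.9, 0.4]
opening: -0.0003
grip_force: 0.0
```

```bash
python3 -c "
from h import *
rel(by_wing(.038,.036,23.3,.100),23.3)
d=shot('top','t1')['frame'][125:285,190:390,::-1]; e=shot('side','s1')['frame'][160:280,190:340,::-1]
cv2.imwrite('pics/c1.png',np.hstack([cv2.resize(d,(400,320)),cv2.resize(e,(400,320))]))"
```

```text
t 2.225 pos [0.544  0.074  0.1558] xang 23.3 F [-0.4  0.9  0.4] shift cm [ 0.47 -0.02  5.57] turn -0.0
```

View pics/c1.png

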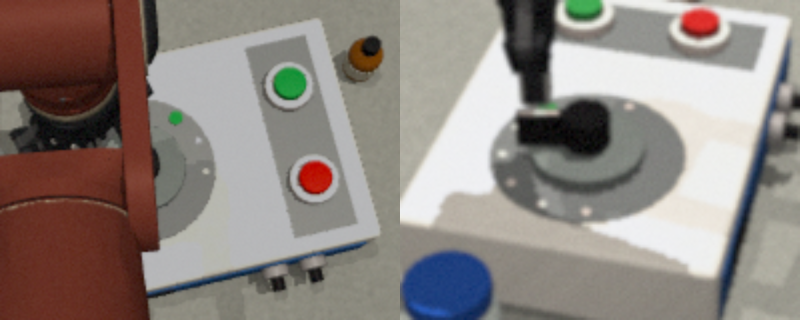

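The views show the fingertip hovering above and left of the wing (right-hand panel, tip about 535,100), with the wing still at click 3. I'll descend beside it.

send_rows:
  rows:
    - [0, [0.4, 0, 2.0], 0]
    - [0, [0, 0, 2.0], 0]
    - [0, [0, 0, 1.0], 0]
    - [0, [0, 0, 0.5], 0]
    - [0, [0, 0, 0], 0]

```text
t: 2.95
tool_pos: [0.5506, 0.0754, 0.105]
tool_rot: [-3.077, -0.633, 0.001]
contact_force: [-0.2, -0.1, -0.0]
opening: 0.0002
grip_force: 0.0
```

```bash
python3 -c "
from h import *
rel(by_wing(.038,.020,23.3,.100),23.3)
d=shot('side','s2'); e=d['frame'][160:280,190:340,::-1]
cv2.imwrite('pics/c2.png',cv2.resize(e,(750,600),interpolation=2))"
```

```text
t 2.95 pos [0.5506 0.0754 0.105 ] xang 23.3 F [-0.2 -0.1 -0. ] shift cm [-0.24  1.42  0.5 ] turn -0.0
```

View pics/c2.png

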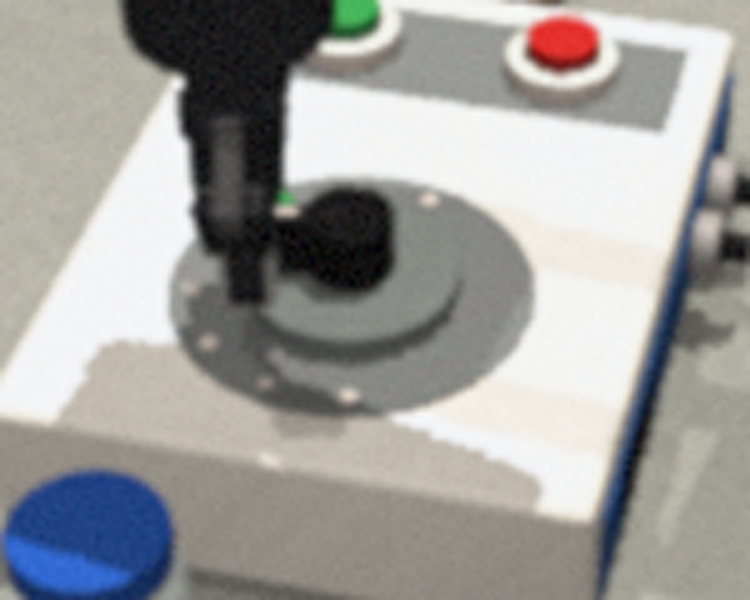

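The fingertip (245,300) stands on the near side of the wing. Next I approach slowly until contact.

send_rows:
  rows:
    - [0, [-0.2, 0.4, 0.4], 0]
    - [0, [0, 0.4, 0], 0]
    - [0, [0, 0.3, 0], 0]
    - [0, [0, 0.2, 0], 0]
    - [0, [0, 0, 0], 0]

```text
t: 3.62
tool_pos: [0.5542, 0.0626, 0.1014]
tool_rot: [-3.077, -0.633, -0.0]
contact_force: [-0.2, -0.0, -0.1]
opening: -0.0002
grip_force: 0.0
```

```bash
python3 -c "
from h import *
rel(by_wing(.038,.018,23.3,.100),23.3)"
```

```text
t 3.625 pos [0.5542 0.0626 0.1014] xang 23.2 F [-0.2 -0.  -0.1] shift cm [-0.07  0.3   0.14] turn -0.1
```

send_rows:
  rows:
    - [0, [0, 0.2, 0], 0]
    - [0, [0, 0.2, 0], 0]
    - [0, [0, 0.2, 0], 0]
    - [0, [0, 0, 0], 0]

```text
t: 4.12
tool_pos: [0.5568, 0.0569, 0.1014]
tool_rot: [3.076, 0.633, 0.001]
contact_force: [1.2, 1.9, 0.2]
opening: 0.0002
grip_force: 0.8
```

Contact found. I'll push along the arc, turning with the wing.

send_rows:
  rows:
    - [0, [0.1, 0.27, 0], 4]
    - [0, [0.1, 0.27, 0], 4]
    - [0, [0.1, 0.27, 0], 4]
    - [0, [0, 0, 0], 0]

```text
t: 4.62
tool_pos: [0.5618, 0.0498, 0.1011]
tool_rot: [3.125, 0.309, -0.001]
contact_force: [-0.6, -0.6, -0.5]
opening: 0.0
grip_force: 0.0
```

```bash
python3 -c "
from h import *
rel(by_wing(.038,.015,7,.100),7)"
```

```text
t 4.625 pos [0.5618 0.0498 0.1011] xang 11.3 F [-0.6 -0.6 -0.5] shift cm [0.06 0.24 0.11] turn 4.3
```

```bash
python3 -c "
from h import *
d=shot('side','s3'); e=d['frame'][160:280,190:340,::-1]
cv2.imwrite('pics/c3.png',cv2.resize(e,(750,600),interpolation=2))"
```

```text
(no output)
```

View pics/c3.png

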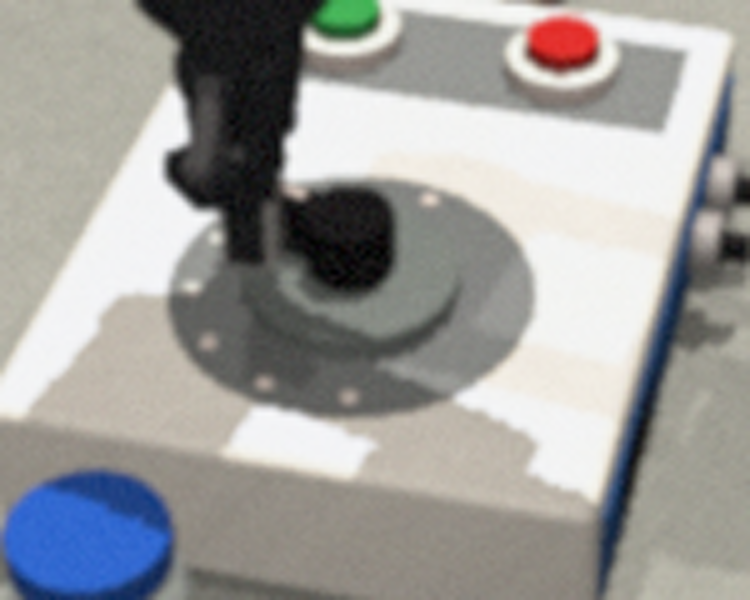

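The wing has snapped to click 4 (now pointing up behind the finger at about 290,205). I'll follow the arc to contact.

send_rows:
  rows:
    - [0, [0.1, 0.27, 0], 4]
    - [0, [0.1, 0.27, 0], 4]
    - [0, [0.1, 0.27, 0], 4]
    - [0, [0.1, 0.27, 0], 4]
    - [0, [0.05, 0.14, 0], 2]
    - [0, [0, 0, 0], 0]

```text
t: 5.42
tool_pos: [0.5672, 0.0386, 0.1011]
tool_rot: [3.136, -0.183, -0.0]
contact_force: [-0.6, 1.2, -0.1]
opening: -0.0
grip_force: 0.4
```

```bash
python3 -c "
from h import *
rel(by_wing(.038,.015,-6.9,.100),-6.9)"
```

```text
t 5.425 pos [0.5672 0.0386 0.1011] xang -6.7 F [-0.6  1.2 -0.1] shift cm [-0.06  0.04  0.11] turn 0.2
```

send_rows:
  rows:
    - [0, [0.06, 0.2, 0], 3]
    - [0, [0.06, 0.2, 0], 3]
    - [0, [0.06, 0.2, 0], 3]
    - [0, [0, 0, 0], 0]

```text
t: 5.92
tool_pos: [0.5682, 0.0321, 0.1014]
tool_rot: [3.112, -0.428, 0.001]
contact_force: [0.1, -0.3, -0.7]
opening: -0.0002
grip_force: 0.0
```

send_rows:
  rows:
    - [0, [0, -0.5, 0], 0]
    - [0, [0, -1.0, 0], 0]
    - [0, [0, 0, -3.0], 0]
    - [0, [0, 0, -5.0], 0]
    - [0, [0, -4.0, -2.0], 0]
    - [0, [0, -5.0, 0], 0]
    - [0, [0, 0, 0], 0]

```text
t: 6.8
tool_pos: [0.597, 0.1369, 0.2018]
tool_rot: [-3.112, 0.423, -0.001]
contact_force: [-0.3, -0.3, 0.4]
opening: -0.0002
grip_force: 0.0
```

```bash
python3 -c "
from h import *
rel(by_wing(.038,.015,-6.9,.100),-6.9)
d=shot('side','s4'); e=d['frame'][160:280,190:340,::-1]
c=shot('top','t4')['frame'][125:285,190:390,::-1]
cv2.imwrite('pics/c4.png',np.hstack([cv2.resize(e,(400,320),interpolation=2),cv2.resize(c,(400,320),interpolation=2)]))"
```

```text
t 6.8 pos [0.597  0.1369 0.2018] xang -15.5 F [-0.3 -0.3  0.4] shift cm [-0.32 10.32 10.17] turn -8.6
```

View pics/c4.png

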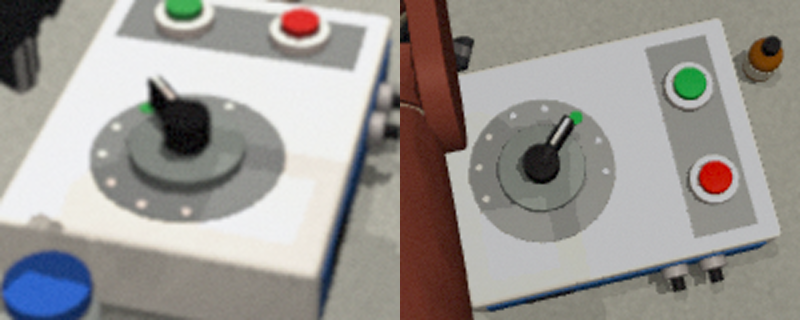

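Right panel: the wing's white line (570,125) points at the green mark (577,117), so it sits in the fifth click, and the time it stood exceeds 0.3 s. Next is the green key.

```bash
python3 -c "
from h import *
rel([.599,-.127,.13],-15.5)
d=dict(np.load('t4.npz'));W=world(d);h=cv2.cvtColor(d['frame'],40 if 0 else cv2.COLOR_RGB2HSV)
v,u=np.mgrid[:420,:560];m=(h[...,0]>45)&(h[...,0]<80)&(h[...,1]>120)&(u>315)&(u<355)&(v>150)&(v<185);print(np.median(W[m],0))
k=(h[...,2]>130)&(W[...,2]>.112)&(abs(W[...,0]-.56)<.04)&(abs(W[...,1]-0)<.04);p=W[k].mean(0)[:2]-C;print(k.sum(),np.degrees(np.arctan2(p[1],p[0]))-YAW)"
```

```text
t 6.9 pos [0.5963 0.1343 0.2009] xang -15.6 F [ 0.2 -0.4 -0.1] shift cm [ 7.31 25.09  7.11] turn -0.1
[ 0.5993961  -0.12671757  0.10214357]
31 -42.635922004497395
```

send_rows:
  rows:
    - [0, [1.3, 4.3, 0], 0]
    - [0, [1.3, 4.3, 0], 0]
    - [0, [1.3, 4.3, 0], 0]
    - [0, [1.3, 4.3, 0], 0]
    - [0, [1.3, 4.3, 0], 0]
    - [0, [0.8, 3.6, 0], 0]
    - [0, [0, 0, 3.5], 0]
    - [0, [0, 0, 3.5], 0]
    - [0, [0, 0, 0], 0]
    - [0, [0, 0, 0], 0]

```text
t: 8.15
tool_pos: [0.5991, -0.1284, 0.1325]
tool_rot: [3.111, -0.431, 0.002]
contact_force: [-0.4, -0.2, 0.8]
opening: 0.0001
grip_force: 0.0
```

```bash
python3 -c "
from h import *
rel([.599,-.127,.102],-15.5)"
```

```text
t 8.15 pos [ 0.5991 -0.1284  0.1325] xang -15.8 F [-0.4 -0.2  0.8] shift cm [-0.05 -0.13  3.05] turn -0.3
```

send_rows:
  rows:
    - [0, [0, 0, 1.5], 0]
    - [0, [0, 0, 1.0], 0]
    - [0, [0, 0, 0.4], 0]
    - [0, [0, 0, 0.3], 0]
    - [0, [0, 0, 0.2], 0]
    - [0, [0, 0, 0], 0]

```text
t: 8.9
tool_pos: [0.5988, -0.1277, 0.0977]
tool_rot: [-3.112, 0.43, -0.0]
contact_force: [-2.6, 0.7, 2.9]
opening: 0.0003
grip_force: 1.5
```

send_rows:
  rows:
    - [0, [0, 0, 0.15], 0]
    - [0, [0, 0, 0.15], 0]
    - [0, [0, 0, 0], 0]

```text
t: 9.28
tool_pos: [0.599, -0.1278, 0.096]
tool_rot: [3.112, -0.43, 0.001]
contact_force: [-4.9, 1.2, 9.8]
opening: 0.0
grip_force: 4.7
```

At 9.8 N the key is bottomed out. I'll release it and retreat.

send_rows:
  rows:
    - [0, [0, 0, -1.0], 0]
    - [0, [0, 0, -3.0], 0]
    - [0, [0, 0, -4.0], 0]
    - [0, [0, 0, -4.0], 0]
    - [0, [-4.0, -4.0, 0], 0]
    - [0, [-4.0, -4.0, 0], 0]
    - [0, [-4.0, -4.0, 0], 0]
    - [0, [-4.0, -4.0, 0], 0]
    - [0, [-4.0, -4.0, 0], 0]
    - [0, [0, 0, 0], 0]

```text
t: 10.52
tool_pos: [0.4591, 0.1214, 0.2142]
tool_rot: [-3.113, 0.422, -0.001]
contact_force: [-0.8, -0.5, 0.3]
opening: 0.0001
grip_force: 0.0
```

```bash
python3 -c "
from h import *
rel([.599,-.127,.102],-15.5)
a=shot('side','s5')['frame'][...,::-1]; b=shot('top','t5')['frame'][...,::-1]
cv2.imwrite('pics/c5.png',np.hstack([cv2.resize(a,(400,300)),cv2.resize(b,(400,300))]))"
```

```text
t 10.525 pos [0.4591 0.1214 0.2142] xang -15.5 F [-0.8 -0.5  0.3] shift cm [20.09 20.23 11.23] turn 0.0
```

View pics/c5.png

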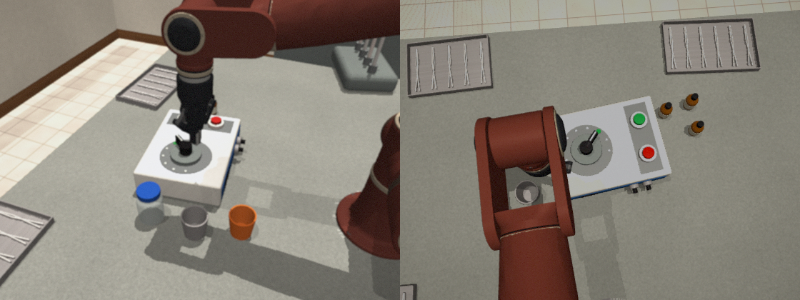

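The wing still points at the green mark (top panel 597,132), both keys are up (638,119 and 648,153), the jar, cup and bottle stand in place, and the arm is clear.

```bash
python3 -c "
from station import ctrl
print(ctrl.finish_job())"
```

```text
the job is handed in; nothing more can be done
None
```

The job is handed in with no verdict returned: the selector was last seen resting at the green mark, the green key was pressed to its stop and released, the red key was never touched, and the jar, cup and dropper bottle looked undisturbed in the last pictures.

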